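# Refit the belt-drive cover on a bench sander

## Robot

A 6-joint arm with a two-finger parallel gripper is mounted at the origin on the work surface. World frame = base frame: x ahead of the robot, y to its left, z up, the work surface at z = 0. Lengths are in mm, angles in rad, forces in N, time in s.
With the tool pointing down it reaches from about 350 to 800 mm from the base axis. Payload 7.3 kg.
Tool frame: the origin (TCP) lies between the finger pads; the fingertips stand 22 mm ahead of it and the grasp point (between the pads) lies 3 mm ahead of it; z points along the fingers, y is the line along which they close (so a half turn about z gives the same grasp; the last joint's range is limited). The gripper opens to 85 mm and grips with 20 to 120 N. Pads are 22 mm wide; open, the fingers measure 114 mm over their backs; the gripper's body (76 mm by 85 mm) begins 54 mm behind the grasp point. The pads swing forward as they close: fully open they stand 13 mm farther back than shut.
Start: joints at [0.963, 0.342, 1.524, -0, 1.275, -0.146], TCP at [233.907, 470.032, 253.322] pointing down, gripper open.
Joint ranges: [-2.53, 2.53], [-0.77, 2.02], [0.04, 2.7], [-1, 4.14], [0.28, 2.66], [-3.11, 3.11]. Speed limits (rad/s): [2.57, 2.57, 3.14, 3.14, 3.14, 3.14].

## Interface

Orientations are given as a 3x3 rotation matrix whose columns are the frame's x, y, z axes.
In Python, from bench import bot, camera gives the robot as it stands. The module is installed in compiled form; this text tells all that it offers.
- The arm moves only by the tool apply_moves, never from a script. Its argument "deltas" is one flat list of numbers, 6 for each row, row after row: the shift along the tool's x, y, z normalised to -1 to 1, where 1 is 0.5 m, then the turn, a rotation vector about the tool's x, y, z normalised to -1 to 1, where 1 is 2 pi rad. In form: [x, y, z, wx, wy, wz, x, y, z, wx, wy, wz, ...]. A call has exactly 5 rows; each row is the pose to reach, as a shift and turn from the pose commanded when the call began, along the tool's axes at that moment, turning the shorter way round; what a row does not reach only later rows make up. A row lasts 1/12 s, in which the tool goes at most 41.7 mm and 7.16 degrees, less where a joint would pass 70% of its speed; a pose out of reach is approached as far as the arm can. A call with a number of a shift or a turn outside -1 to 1 is refused whole. A call with a gripper value outside its range is refused whole. "fingers" is the opening, from 0 (shut) to 1 (fully open), set as the call begins (left out, the last holds). The fingers move at their own pace and stop on an object; "squeeze" is the grip in N (left out, the last holds). Time passes only in rows, so rows that repeat a pose let the fingers close, or fill a call up. It gives the time, the measured TCP pose, the force, the opening and the grip force at its end, in the units of the state.
- bot.get_obs(): the state, without advancing time (a new reading comes with each control period).
- camera(name): name is "side" or "top" or "wrist"; returns a dict with "image" (480x640x3 uint8, red, green, blue), "depth" (480x640 float32, mm along the optical axis (not along the pixel's ray), 0 where there is no reading), "fx", "fy", "cx", "cy" (pixels), "R" (3x3) and "t" (3): a world point X has camera coordinates R X + t. Camera axes: x right, y down, z forward; pixel columns grow to the right and rows downward; lengths in mm; the calibration is good to about 2 mm. The wrist camera is an equidistant fisheye: a pixel r from the principal point sees the ray r / f radians off the axis. A picture is of the moment at which its call begins.
- bot.hand_in(): hands the job in; it is judged then, once.
The state is a dict: "clock": time; "q": joint angles; "qvel": joint speeds; "joint_torque": joint torques, N m; "tcp_pos": TCP position; "ee_rot": TCP orientation; "ft_force": force on the tool from outside, world axes, zero at the start; "torque": the same for the moment, N m; "grip_width": finger opening in mm; "finger_force": force on a finger pad.
Only numpy, scipy, OpenCV 4.12 (cv2) and the standard library are available. Lean on these libraries where they do the work, as an engineer would, in place of code of your own. Each camera call takes 0.05 s, during which the arm holds its last target. There are 200 camera calls.

## Task

Put the loose grey cover plate back on the sander's drive housing: hook its tongue under the housing's lip, bring the two holes down over the two pins, and press the other end down until it snaps under the spring catch, so that the cover lies fully home and flat on the housing. Then let go, and leave the other things on the bench where they are.

Things in the scene. Friction and masses are not known exactly. Their poses are not given: they have to be found in the camera images.
- cover: Loose grey steel plate with black handle, flat on the bench, 6 mm thick, 0.35 kg. Origin on its underside below the handle; x from tongue end (-x) to free end (+x), z up. Plate: x -65 to 80, y +-55 mm; tongue 60 wide, x -83 to -65. Handle: 60 (x) x 16 (y) mm at x=y=0, z 6 to 36. Two holes, 12 (x) x 11 (y) mm, at x 47.5, y +-38.
- cover_tongue (a point): Middle of the tongue's tip edge, on the cover's underside (cover x -83 mm).
- cover_end (a point): Middle of the cover's free end edge, on its underside (cover x +80 mm).
- cover_grip (a point): Point inside the handle, 27 mm above the cover's underside, where to pinch it; fingers close along cover y.
- housing: Black sander drive housing, fixed, open top with pulleys inside, grey motor out of its +x end. Origin: centre of underside; x from lip end (-x, robot side) to catch and motor (+x). 190 (x) x 116 (y) mm, flat rim 60 mm high; motor 68 mm diameter, 55 long. Solid deck at rim height from x -95 to -50 and from x 35 to 95.
- seat (a point): Point on the housing (x=y=0, rim height, 60 mm) where the cover's origin must lie, cover and housing axes parallel. Then the tongue's tip is 3 mm from the lip's back wall.
- lip_mouth (a point): Middle of the mouth of the slot under the lip, housing x -72 mm, 6 mm over the rim. Slot open to +x, 12 mm high above the rim, 14 mm deep to its back wall at x -86; roof 76 mm wide in y, top 18 mm over the rim. The pins are too tall to slide the cover in flat: enter tilted 10 to 13 degrees, free end up.
- pin_right (a point): Tip of the pin at housing x +47.5, y -38 mm. Pins are 8 mm in diameter, 14 mm tall above the rim, tapered to 4 mm over the last 6 mm.
- pin_left (a point): Tip of the other pin, at housing x +47.5, y +38 mm.
- catch_nose (a point): Nose of the spring catch at the housing's +x end, a steel bar 40 mm wide in y; at rest at housing x 76 mm, 9.5 mm over the rim, 4 mm over the seated cover's end. Its upper face slopes up and away to 24 mm over the rim; the cover's end, pressed down with about 5 to 15 N, pushes it back and it springs out above the cover.
- catch (a joint): Slide of the spring catch: 0 when sprung out, grows in m as it is pushed back towards the motor (at most 0.008).
- glue: Bystander: white glue bottle, standing, 64 mm diameter, 170 mm tall; origin under its centre.
- hammer: Bystander: hammer lying on the bench, handle along its -x; origin at the middle of its underside.
- sanding_block: Bystander: wooden sanding block, 65 x 110 x 33 mm; origin under its centre.
- offcut: Bystander: striped hardwood offcut, 160 x 50 x 20 mm; origin under its centre.
There are look-alikes about, which are no part of the job. Several things look just like the cover: the one meant starts farthest to the robot's right.

How it is judged (in metres and radians):
On the way, in this order (a step that is already met when the one before it is completed fails the run):
1. the cover is lifted clear of the bench (height (world z) of cover above 0.05 m), for 0.1 s.
2. the cover's tongue is under the lip (x of cover_tongue in the frame of housing between -0.089 and -0.074 m and y of cover_tongue in the frame of housing between -0.012 and 0.012 m and z of cover_tongue in the frame of housing between 0.057 and 0.071 m), for 0.1 s.
At the end, for the whole second after the job is handed in: The cover lies flat on the housing's rim (both ends within 3.5 mm of the rim, tilt under 2 degrees), its tongue under the lip (tip within 6 mm sideways of the middle and at least 6 mm in), pins through its holes, the catch sprung out over the free end (within 2 mm of its rest), at rest and released (x of cover_tongue in the frame of housing between -0.089 and -0.078 m and y of cover_tongue in the frame of housing between -0.006 and 0.006 m and z of cover_tongue in the frame of housing between 0.057 and 0.0635 m and y of cover_end in the frame of housing between -0.005 and 0.005 m and z of cover_end in the frame of housing between 0.057 and 0.0635 m and angle between the z axis of cover and the z axis of housing, either way round below 0.035 rad and value of joint catch below 0.002 m and linear speed of cover below 0.02 m/s); the robot touches nothing.
It fails at once if a bystander (glue bottle, hammer, sanding block, offcut) is shifted by more than 30 mm (distance of any of glue, hammer, sanding_block, offcut from where it was at the start of the episode above 0.03 m).
It also fails if it takes over 61 s, if anything falls off the work surface, if the arm or the gripper's body presses on something with over 40 N, if the wrist force passes 120 N, or if a joint passes its speed limit or range.

## Working session

There is one attempt and no reset: what is moved stays moved. The work goes in short steps, Python scripts to look and compute and a tool call to move; the robot and the scene stay as the last step left them, time stands still between calls to the robot, and variables do not carry over. Pictures are saved under pics/ and viewed, at most 10 in all, crops included, and the job is handed in when it is done.

Besides the shell and the picture viewer there is one more tool, called after "Call:" in YAML: its name, and indented under it one key for each argument. apply_moves: Moves the arm, as the interface text tells. Scaled input: -1 to 1 covers 0.5 m each way for a shift and 2 pi rad each way for a turn. Its arguments: {"type":"object","properties":{"deltas":{"type":"array"},"fingers":{"type":"number"},"squeeze":{"type":"number"}},"required":["deltas"]}

```bash
mkdir -p pics; cat > h.py <<'E'
import numpy as np, cv2, pickle
from bench import bot, camera
def snap(n, f=None):
    c=camera(n); pickle.dump(c,open(f'{f or n}.pkl','wb')); return c
def save(c,f): cv2.imwrite(f'pics/{f}.png',c["image"][:,:,::-1])
def cloud(c):
    v,u=np.mgrid[:480,:640]; d=c["depth"]
    P=np.stack([(u-c["cx"])/c["fx"]*d,(v-c["cy"])/c["fy"]*d,d],-1)
    return (P-c["t"])@np.array(c["R"])
def onplane(c,u,v,z):
    R=np.array(c["R"]);o=-R.T@c["t"]; r=R.T@np.array([(u-c["cx"])/c["fx"],(v-c["cy"])/c["fy"],1])
    return o+r*(z-o[2])/r[2]
def proj(c,X):
    p=np.array(c["R"])@X+c["t"]; return np.array([c["fx"]*p[0]/p[2]+c["cx"],c["fy"]*p[1]/p[2]+c["cy"]])
E
python3 - <<'E'
from h import *
for n in("top","side"):
    c=snap(n);save(c,n);print(n,c["fx"],c["cx"],c["cy"],np.round(c["R"],3).tolist(),np.round(c["t"]),(-np.array(c["R"]).T@c["t"]).round())
print(bot.get_obs())
E
```

```text
top 601.5618730664373 320.00265676951705 229.58870790884993 [[0.015, -1.0, -0.001], [-0.997, -0.015, -0.08], [0.08, 0.002, -0.997]] [  99.  544. 1880.] [ 391.  104. 1918.]
side 445.0206531760514 316.4190051127667 246.18429362549819 [[0.986, -0.169, -0.003], [-0.127, -0.733, -0.668], [0.111, 0.659, -0.744]] [-497.  195. 1315.] [ 370. -807. 1108.]
{'clock': 0.1, 'q': array([ 9.62976091e-01,  3.42652227e-01,  1.52488366e+00,  4.04221407e-06,
        1.27543936e+00, -1.45989752e-01]), 'qvel': array([ 0.00264373, -0.00123799, -0.0012805 ,  0.00010875,  0.00019441,
       -0.00088097]), 'joint_torque': array([ 1.26805731e-03, -4.34447193e+01, -2.46490914e+01, -1.81769756e-04,
        4.74512985e-03,  4.52819862e-06]), 'tcp_pos': array([233.72208159, 469.74612788, 252.70908098]), 'ee_rot': array([[-8.95237751e-01,  4.45588085e-01, -7.92744080e-04],
       [ 4.45588743e-01,  8.95237057e-01, -1.13275358e-03],
       [ 2.04952380e-04, -1.36732160e-03, -9.99999044e-01]]), 'ft_force': array([-0.93824265, -0.5721577 ,  0.01253645]), 'torque': array([ 0.00574174, -0.02698787,  0.05666626]), 'finger_force': 0.0, 'grip_width': 85.80023524085405}
```

View pics/top.png

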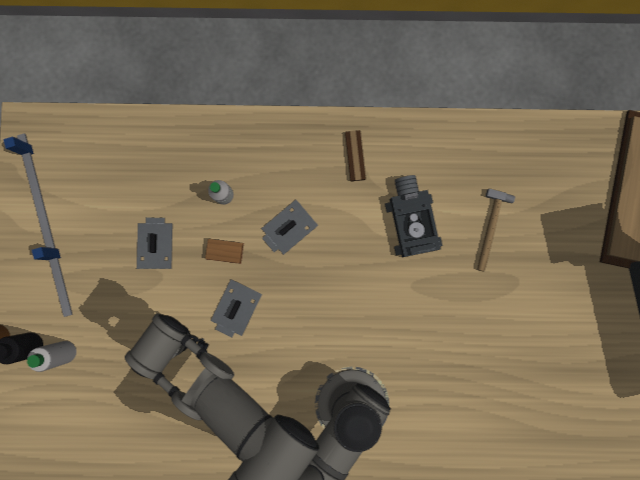

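View pics/side.png

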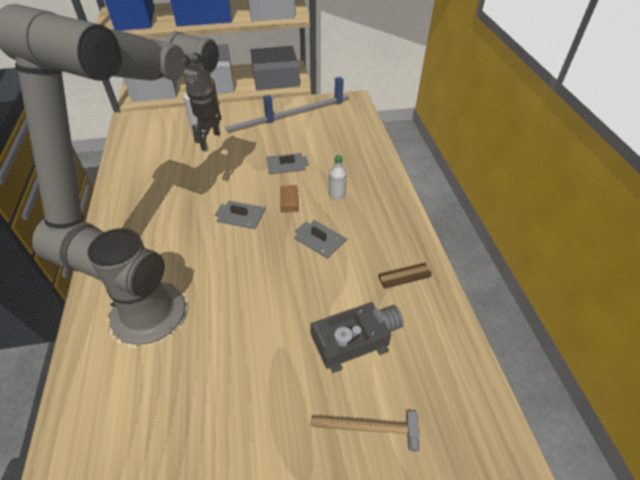

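Top view: cover look-alikes are at (155,245), (236,308) and (290,228). The robot's right is image right, so the one meant is (290,228). The housing is at (413,220), with the motor at the top and the lip at (418,250). I'll confirm this in one enlarged crop and measure.

```bash
python3 - <<'E'
from h import *
c=pickle.load(open('top.pkl','rb'));im=c["image"]
cr=im[165:275,250:450];cv2.imwrite('pics/crop1.png',cv2.resize(cr,None,fx=4,fy=4,interpolation=cv2.INTER_CUBIC)[:,:,::-1])
P=cloud(c)
for (u,v) in [(155,232),(240,300),(275,232),(300,215),(286,228),(418,250),(408,205),(405,185),(500,300)]: print(u,v,im[v,u],P[v,u].round(),onplane(c,u,v,6).round())
E
```

```text
155 232 [85 87 90] [529. 633.   6.] [529. 633.   6.]
240 300 [86 89 91] [317. 356.  11.] [317. 357.   6.]
275 232 [70 73 74] [534. 250.  10.] [534. 251.   6.]
300 215 [88 90 92] [590. 172.  10.] [590. 172.   6.]
286 228 [28 26 29] [545. 214.  38.] [548. 216.   6.]
418 250 [56 58 61] [ 480. -193.   79.] [ 484. -205.    6.]
408 205 [54 57 60] [ 621. -165.   60.] [ 627. -173.    6.]
405 185 [73 75 78] [ 681. -154.   73.] [ 692. -163.    6.]
500 300 [158 138 103] [ 329. -466.    2.] [ 330. -465.    6.]
```

View pics/crop1.png

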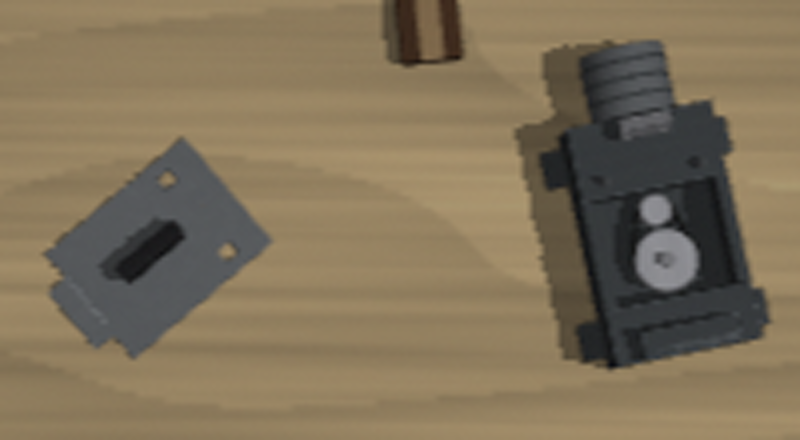

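Crop: the cover's tongue is at lower left (75,315), its holes are at (167,178) and (228,250). The housing pins are at (598,180) and (692,161), with the lip at the bottom (690,320). That matches the description, so the target is the cover at top pixel (290,228). Next I'll measure.

```bash
cat >> h.py <<'E'
from scipy.spatial.transform import Rotation as Ro
def down(yaw):  # tool z down, tool y axis at world angle yaw
    y=np.array([np.cos(yaw),np.sin(yaw),0]);z=np.array([0,0,-1.]);return np.stack([np.cross(y,z),y,z],1)
def row(p,R):
    o=bot.get_obs();R0=o["ee_rot"];d=R0.T@(np.array(p)-o["tcp_pos"])/500;w=Ro.from_matrix(R0.T@R).as_rotvec()/(2*np.pi)
    print("clk",o["clock"],"row",np.round(np.r_[d,w],4).tolist(),"mm",round(np.linalg.norm(d)*500,1),"deg",round(np.degrees(np.linalg.norm(w)*2*np.pi),1))
E
python3 - <<'E'
from h import *
c=pickle.load(open('top.pkl','rb'));im=c["image"].astype(int);P=cloud(c)
wood=(im[...,0]-im[...,2])>25
m=np.zeros((480,640),np.uint8);m[195:260,255:325]=1;m=m*(~wood)
n,l,s,_=cv2.connectedComponentsWithStats(m.astype(np.uint8));k=1+s[1:,4].argmax();print(s[k])
ct=max(cv2.findContours((l==k).astype(np.uint8),0,1)[0],key=cv2.contourArea)
q=np.array([onplane(c,u,v,6)[:2] for u,v in ct[:,0]],np.float32);print("rect",cv2.minAreaRect(q))
f=lambda x,y,z:onplane(c,250+x/4-.4,165+y/4-.4,z)
h1,h2=f(167,178,3),f(228,250,3);print("holes",h1,h2,np.linalg.norm(h1-h2));
p1,p2=f(598,180,70),f(692,161,70);print("pins",p1,p2,np.linalg.norm(p1-p2))
d=(p2-p1)[:2];d/=np.linalg.norm(d);ax=np.array([-d[1],d[0]]);print("hyaw",np.degrees(np.arctan2(ax[1],ax[0])))
hm=(p1+p2)/2;print(hm[:2]-47.5*ax,hm[:2]+47.5*ax)
d=(h2-h1)[:2];d/=np.linalg.norm(d);ax=np.array([-d[1],d[0]]);print("cyaw",np.degrees(np.arctan2(ax[1],ax[0])),(h1+h2)[:2]/2-47.5*ax)
# handle top by depth
mm=(P[...,2]>25)&(P[...,2]<45);mm[:195]=0;mm[260:]=0;mm[:,:255]=0;mm[:,325:]=0
print(mm.sum(),P[mm].mean(0),cv2.minAreaRect(P[mm][:,:2].astype(np.float32)))
E
```

```text
[ 261  200   57   55 1673]
rect ((547.2755737304688, 212.64279174804688), (111.77774810791016, 163.58470153808594), 41.203208923339844)
holes [608.88732323 199.92461141   3.        ] [551.77333645 150.1283774    3.        ] 75.77382402209223
pins [ 604.64145041 -136.36683201   70.        ] [ 620.4909754  -208.94152518   70.        ] 74.28521744499221
hyaw 12.319354344167646
[ 566.15996892 -182.78879841] [ 658.9724569  -162.51955878]
cyaw -48.9156537102475 [549.11478614 210.82928524]
95 [547.61938575 207.94594519  35.65761858] ((555.0631713867188, 188.6707000732422), (33.05272674560547, 100.52890014648438), 19.925657272338867)
```

```bash
python3 - <<'E'
from h import *
row([548,211,240],down(np.radians(41.1)))
E
```

```text
clk 0.1 row [-0.7933, -0.1832, 0.0255, -0.0002, 0.0, 0.0623] mm 407.3 deg 22.4
```

Call:
apply_moves:
  deltas: [-0.7933,-0.1832,0.0255,0,0,0.0623,-0.7933,-0.1832,0.0255,0,0,0.0623,-0.7933,-0.1832,0.0255,0,0,0.0623,-0.7933,-0.1832,0.0255,0,0,0.0623,-0.7933,-0.1832,0.0255,0,0,0.0623]
  fingers: 1

```text
clock: 0.52
tcp_pos: [395.6, 336.2, 246.5]
ee_rot: [[-0.657, 0.754, -0.001], [0.754, 0.657, -0.0], [0.0, -0.001, -1.0]]
ft_force: [0.6, 0.5, 0.2]
grip_width: 85.3
finger_force: 0.0
```

```bash
python3 - <<'E'
from h import *
row([548,211,240],down(np.radians(41.1)))
E
```

```text
clk 0.5167 row [-0.389, 0.0653, 0.0128, -0.0001, -0.0, -0.0001] mm 197.3 deg 0.0
```

Call:
apply_moves:
  deltas: [-0.389,0.0653,0.0128,0,0,0,-0.389,0.0653,0.0128,0,0,0,-0.389,0.0653,0.0128,0,0,0,-0.389,0.0653,0.0128,0,0,0,-0.389,0.0653,0.0128,0,0,0]

```text
clock: 0.93
tcp_pos: [549.2, 209.9, 239.7]
ee_rot: [[-0.656, 0.755, -0.0], [0.755, 0.656, -0.001], [-0.0, -0.001, -1.0]]
ft_force: [0.1, -0.3, -0.1]
grip_width: 85.2
finger_force: 0.0
```

```bash
python3 - <<'E'
from h import *
c=snap("wrist","w1");save(c,"w1");print(c["fx"],c["cx"],c["cy"],c["R"],-np.array(c["R"]).T@c["t"])
o=bot.get_obs();print(o["tcp_pos"],o["qvel"])
row([545,-183,250],down(np.radians(102.3)))
E
```

```text
371.64829954431775 323.36945651440436 234.74260132757797 [[ 7.54165459e-01  6.56684280e-01 -4.66138207e-04]
 [ 6.29433200e-01 -7.22666376e-01  2.85599643e-01]
 [ 1.87211933e-01 -2.15682788e-01 -9.58348907e-01]] [501.97771424 265.03037299 359.2395868 ]
[552.54904886 206.74433677 239.18377649] [ 0.06710903 -0.03845327  0.08425683  0.01346962 -0.00767996  0.10262308]
clk 0.9833 row [-0.5799, -0.5212, -0.0198, -0.0003, 0.0004, -0.1707] mm 390.0 deg 61.5
```

View pics/w1.png

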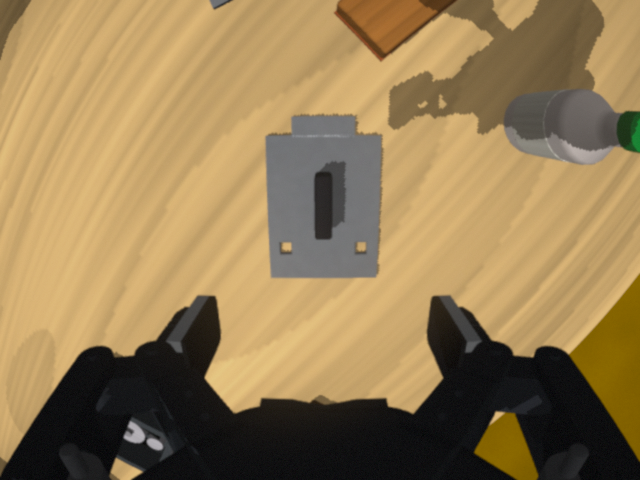

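Wrist view: cover upright, tongue at top (323,125), holes at (287,247) and (361,247), handle top at (323,205). I'll measure it, and meanwhile go and look at the housing.

```bash
cat >> h.py <<'E'
def wplane(c,u,v,z):
    R=np.array(c["R"]);o=-R.T@c["t"];x,y=(u-c["cx"])/c["fx"],(v-c["cy"])/c["fy"];r=np.hypot(x,y);s=np.sin(r)/r if r>1e-9 else 1
    d=R.T@np.array([x*s,y*s,np.cos(r)]);return o+d*(z-o[2])/d[2]
def blob(m,z,c,seed):
    n,l,s,_=cv2.connectedComponentsWithStats(m.astype(np.uint8));k=l[seed[1],seed[0]]
    ct=max(cv2.findContours((l==k).astype(np.uint8),0,1)[0],key=cv2.contourArea)
    return np.array([wplane(c,u,v,z)[:2] for u,v in ct[:,0]],np.float32)
E
python3 - <<'E'
from h import *
c=pickle.load(open('w1.pkl','rb'));im=c["image"].astype(int)
g=(im[...,0]-im[...,2])<12
q=blob(g,6,c,(300,160));r=cv2.minAreaRect(q);print(r)
ax=np.array([np.cos(np.radians(-48.9)),np.sin(np.radians(-48.9))])
# holes: warm pixels inside plate
h=~g;H=[]
for (a,b) in((275,298),(350,373)):
    s=np.zeros_like(h);s[236:258,a:b]=h[236:258,a:b];v,u=np.nonzero(s);H.append(wplane(c,u.mean(),v.mean(),3)[:2]);print(u.mean(),v.mean(),s.sum())
H=np.array(H);d=H[1]-H[0];print(H,np.linalg.norm(d))
d/=np.linalg.norm(d);a=np.array([d[1],-d[0]]);a=a*np.sign(a@ax);print("yaw",np.degrees(np.arctan2(a[1],a[0])),"orig",H.mean(0)-47.5*a,"from rect",np.array(r[0])+1.5*a)
t=wplane(c,323.5,115,6);e=wplane(c,324.5,277,6);print("tongue,end",t,e,np.linalg.norm(t-e))
k=im.max(2)<38;k[:165]=0;k[245:]=0;k[:,:305]=0;k[:,345:]=0
print("handle",cv2.minAreaRect(blob(k,36,c,(323,200))))
E
```

```text
((547.6214599609375, 211.9765625), (108.29476165771484, 159.73175048828125), 41.11334991455078)
285.7535211267606 246.6267605633803 142
360.53284671532845 246.54014598540147 137
[[551.0692305  150.33115696]
 [608.1624223  200.18435789]] 75.79560800738022
yaw -48.872865161257195 orig [548.37355384 211.03722648] from rect [548.60805804 210.84668453]
tongue,end [494.38974909 273.67977929   6.        ] [601.71983585 152.00658729   6.        ] 162.24707447666324
handle ((644.884033203125, 52.61151123046875), (1529.58642578125, 904.436279296875), 41.95880126953125)
```

Call:
apply_moves:
  deltas: [-0.58,-0.52,-0.09,0,0,-0.1707,-0.58,-0.52,-0.09,0,0,-0.1707,-0.58,-0.52,-0.09,0,0,-0.1707,-0.58,-0.52,-0.09,0,0,-0.1707,-0.58,-0.52,-0.09,0,0,-0.1707]

```text
clock: 1.4
tcp_pos: [544.4, 20.4, 262.3]
ee_rot: [[-0.963, 0.268, -0.001], [0.268, 0.963, 0.0], [0.001, -0.0, -1.0]]
ft_force: [0.6, -0.7, 0.0]
grip_width: 85.7
finger_force: 0.0
```

```bash
python3 - <<'E'
from h import *
row([545,-183,285],down(np.radians(102.3)))
E
```

```text
clk 1.4 row [-0.1102, -0.3917, -0.0456, 0.0, -0.0001, -0.0774] mm 204.7 deg 27.9
```

Call:
apply_moves:
  deltas: [-0.11,-0.39,-0.045,0,0,-0.0774,-0.11,-0.39,-0.045,0,0,-0.0774,-0.11,-0.39,-0.045,0,0,-0.0774,-0.11,-0.39,-0.045,0,0,-0.0774,-0.11,-0.39,-0.045,0,0,-0.0774]

```text
clock: 1.82
tcp_pos: [544.1, -173.4, 283.9]
ee_rot: [[-0.977, -0.214, -0.001], [-0.214, 0.977, 0.001], [0.0, 0.001, -1.0]]
ft_force: [1.0, -0.1, -0.2]
grip_width: 85.6
finger_force: 0.0
```

```bash
python3 - <<'E'
from h import *
camera("wrist");c=snap("wrist","w2");im=c["image"];cv2.imwrite('pics/w2.png',cv2.resize(im[60:330,180:470],None,fx=2,fy=2,interpolation=cv2.INTER_CUBIC)[:,:,::-1])
o=bot.get_obs();print(o["tcp_pos"],o["qvel"].round(3))
R=down(np.radians(41.1));row([548.5,211,150],R)
E
```

```text
[ 544.19009772 -177.76697092  283.88192032] [ 0.087 -0.015  0.056  0.049  0.004  0.101]
clk 1.9167 row [-0.1656, 0.7603, 0.2661, -0.0003, 0.0002, 0.1682] mm 411.2 deg 60.6
```

View pics/w2.png

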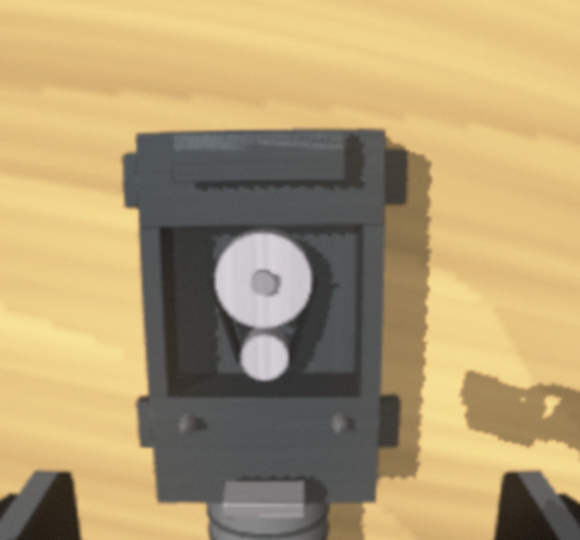

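Wrist crop (2x, offset 180,60): pins at about (188,423) and (341,423). The rim corners are at (138,133), (385,130), (375,500) and (157,500). The lip is at the top (173–345,160) and the catch at (263,495).

```bash
python3 - <<'E'
from h import *
c=pickle.load(open('w2.pkl','rb'))
f=lambda x,y,z:wplane(c,180+x/2-.25,60+y/2-.25,z)[:2]
C=np.array([f(138,133,60),f(385,130,60),f(375,500,60),f(157,500,60)])
# housing coords: image top = lip (-x); image left =? (check)
print(C.round(1))
pins=np.array([f(188,424,72),f(342,424,72)]);print("pins",pins,np.linalg.norm(pins[0]-pins[1]))
s=np.sign((C[0]-C[1])@np.array([-.21,.98]))
M=np.array([[-95,58*s],[-95,-58*s],[95,-58*s],[95,58*s],[47.5,38*s],[47.5,-38*s]]);W=np.r_[C,pins]
mc,wc=M.mean(0),W.mean(0);U,S,V=np.linalg.svd((W-wc).T@(M-mc));R=U@V
print("yaw",np.degrees(np.arctan2(R[1,0],R[0,0])),"orig",wc-R@mc,"\nresid",((W-wc)@R-(M-mc)).round(1),s)
d=pins[1]-pins[0];print("pin yaw",np.degrees(np.arctan2(d[1],d[0])))
E
```

```text
[[ 485.7 -265. ]
 [ 461.5 -153.7]
 [ 644.4 -113.8]
 [ 668.9 -225.9]]
pins [[ 616.93475855 -215.81106973]
 [ 601.22305858 -142.89434741]] 74.59025345819533
yaw 12.249135249687052 orig [ 564.28824413 -189.54914142] 
resid [[ 2.2  1. ]
 [ 2.1 -1.2]
 [-0.6 -1. ]
 [-0.5  0.3]
 [-1.6  1.2]
 [-1.5 -0.2]] -1.0
pin yaw 102.15986756398804
```

Call:
apply_moves:
  deltas: [-0.1656,0.76,0.18,0,0,0.1682,-0.1656,0.76,0.18,0,0,0.1682,-0.1656,0.76,0.18,0,0,0.1682,-0.1656,0.76,0.18,0,0,0.1682,-0.1656,0.76,0.18,0,0,0.1682]

```text
clock: 2.33
tcp_pos: [545.3, 19.9, 239.3]
ee_rot: [[-0.928, 0.372, -0.001], [0.372, 0.928, 0.0], [0.001, 0.0, -1.0]]
ft_force: [0.5, 0.1, 0.3]
grip_width: 85.5
finger_force: 0.0
```

```bash
python3 - <<'E'
from h import *
row([548.5,211,120],down(np.radians(41.13)))
E
```

```text
clk 2.3333 row [0.1361, 0.3571, 0.2388, -0.0, -0.0002, 0.075] mm 225.3 deg 27.0
```

```bash
python3 - <<'E'
from h import *
for n in("top","side"):
    c=pickle.load(open(n+'.pkl','rb'));P=cloud(c)
    a=np.radians(12.3);ex=np.array([np.cos(a),np.sin(a)]);ey=np.array([-ex[1],ex[0]])
    L=(P[...,:2]-[565,-185]);x=L@ex;y=L@ey;z=P[...,2]
    near=(abs(x)<130)&(abs(y)<75)
    rim=near&(abs(z-60)<4);q=P[rim][:,:2].astype(np.float32);r=cv2.minAreaRect(q);print(n,rim.sum(),r,"z",np.median(z[rim]))
    print(" y ext",np.percentile(y[rim],[.5,2,98,99.5])," x ext",np.percentile(x[rim],[.5,2,98,99.5]))
    lip=near&(z>73)&(z<85)&(x<-50);print(" lip",lip.sum(),np.median(z[lip]),"x",x[lip].min(),x[lip].max(),"y",y[lip].min(),y[lip].max())
    b=np.array([onplane(c,*uv,0)[:2] for uv in [(0,0)]])
c=pickle.load(open('side.pkl','rb'));im=c["image"]
cv2.imwrite('pics/s2.png',cv2.resize(im[285:385,300:415],None,fx=5,fy=5,interpolation=cv2.INTER_CUBIC)[:,:,::-1])
E
```

```text
top 796 ((582.822509765625, -187.07418823242188), (224.8453826904297, 117.11223602294922), 12.575371742248535) z 60.18229911732435
 y ext [-63.38856134 -62.18609444  51.67842889  52.60214283]  x ext [-94.80438494 -91.04746601 121.47599101 127.83127791]
 lip 151 79.21354935441767 x -94.36988924437611 -62.39524123952086 y -43.407823035762576 46.207602678505694
side 1356 ((581.7325439453125, -187.1046905517578), (226.34774780273438, 119.35572814941406), 12.616985321044922) z 59.95746883978214
 y ext [-64.76598007 -63.9731163   50.91877745  52.59095824]  x ext [-96.76261718 -95.29660482 116.24623547 125.00349199]
 lip 224 77.88236324061887 x -96.26392947191891 -73.77731537858817 y -44.61561750753552 32.14052774343896
```

View pics/s2.png

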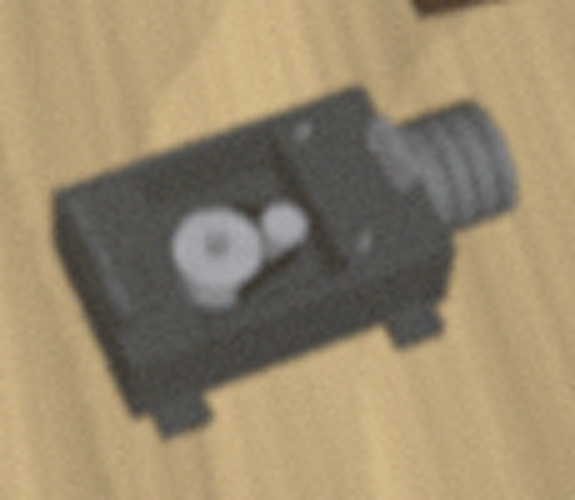

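Call:
apply_moves:
  deltas: [0.136,0.357,0.2,0,0,0.075,0.136,0.357,0.2,0,0,0.075,0.136,0.357,0.2,0,0,0.075,0.136,0.357,0.2,0,0,0.075,0.136,0.357,0.2,0,0,0.075]

```text
clock: 2.75
tcp_pos: [547.1, 199.2, 145.1]
ee_rot: [[-0.658, 0.753, -0.001], [0.753, 0.658, 0.0], [0.0, -0.0, -1.0]]
ft_force: [0.7, -0.5, 0.2]
grip_width: 85.4
finger_force: 0.0
```

```bash
python3 - <<'E'
from h import *
row([548.5,211,120],down(np.radians(41.13)))
E
```

```text
clk 2.75 row [0.0159, 0.0177, 0.0503, -0.0001, -0.0001, 0.0] mm 27.8 deg 0.0
```

Call:
apply_moves:
  deltas: [0.016,0.0177,0.05,0,0,0,0.016,0.0177,0.05,0,0,0,0.016,0.0177,0.05,0,0,0,0.016,0.0177,0.05,0,0,0,0.016,0.0177,0.05,0,0,0]

```text
clock: 3.17
tcp_pos: [550.2, 207.8, 122.7]
ee_rot: [[-0.662, 0.75, 0.002], [0.75, 0.662, 0.0], [-0.001, 0.002, -1.0]]
ft_force: [0.5, -0.1, 0.3]
grip_width: 85.7
finger_force: 0.0
```

```bash
python3 - <<'E'
from h import *
o=bot.get_obs();print(o["tcp_pos"],o["qvel"].round(3))
row([548.5,211,31],down(np.radians(41.13)))
c=pickle.load(open('side.pkl','rb'))
p=[onplane(c,300+x/5-.4,285+y/5-.4,72)[:2] for x,y in((303,131),(366,242))];print("side pins",p,(p[0]+p[1])/2-47.5*np.array([.977,.213]))
c=pickle.load(open('top.pkl','rb'));g=c["image"].mean(2)[198:218,390:432].astype(int);print(g[::1,::1])
E
```

```text
[550.23313556 207.77892337 122.73900063] [-0.007 -0.007  0.001  0.003 -0.002  0.001]
clk 3.1667 row [0.0073, 0.0013, 0.1835, 0.0003, 0.0002, 0.0008] mm 91.8 deg 0.3
side pins [array([ 602.18817404, -147.72158538]), array([ 618.8131892 , -221.85142686])] [ 564.09318162 -194.90400612]
[[ 50  37  51  57  58  58  57  58  57  57  47  35  36  35  35  70  84  78
   77  77  77  72  68  65  62  60  60  58  58  57  57  57  57  58  57  57
   58  57  58  55  56  66]
 [ 26  26  45  57  56  57  57  56  57  56  56  47  36  35  37  63  86  81
   60  56  59  58  57  57  56  57  56  56  56  57  57  57  58  57  58  58
   58  58  57  57  58  59]
 [ 24  22  43  57  56  56  56  56  57  57  56  54  56  55  53  57  60  59
   57  57  56  57  56  57  57  56  58  58  58  59  58  58  58  58  58  58
   58  58  57  57  58  59]
 [ 30  24  49  59  56  56  57  56  57  56  57  56  55  57  57  56  56  57
   56  57  58  57  57  58  59  58  58  58  57  57  58  57  58  57  57  56
   57  56  57  58  59  59]
 [ 28  23  39  54  56  55  56  56  56  57  55  55  56  56  56  57  56  56
   58  56  58  58  57  57  57  59  57  57 
[... 1984 characters left out ...]
 [ 85  85  65  22  21  42  56  57  58  59  57  50  39  31  33  35  32  32
   34  35  51  91 124 137 137 125  93  58  58  57  48  35  36  35  37  37
   37  32  24  32  49  58]
 [ 85  85  66  30  22  50  61  51  42  36  39  43  44  52  55  47  36  36
   35  40  89 131 141 141 140 137 120  77  55  56  48  37  38  36  36  35
   37  33  26  22  45  57]
 [ 85  85  71  41  23  39  54  57  55  55  55  56  56  56  57  48  35  34
   36  57 113 142 142 142 141 139 138 106  48  50  48  37  35  36  36  37
   37  32  25  23  44  57]
 [ 84  85  71  41  24  34  51  58  57  56  57  56  55  57  49  35  34  35
   31  46 110 143 142 142 141 139 138 108  41  46  48  36  36  36  36  36
   36  35  29  24  35  50]]
```

Call:
apply_moves:
  deltas: [0.0073,0.0013,0.08,0,0,0.0008,0.0073,0.0013,0.13,0,0,0.0008,0.0073,0.0013,0.17,0,0,0.0008,0.0073,0.0013,0.182,0,0,0.0008,0.0073,0.0013,0.182,0,0,0.0008]

```text
clock: 3.58
tcp_pos: [547.4, 210.7, 29.9]
ee_rot: [[-0.658, 0.753, -0.001], [0.753, 0.658, -0.0], [0.001, -0.001, -1.0]]
ft_force: [0.3, 0.1, 0.2]
grip_width: 85.1
finger_force: 0.0
```

Call:
apply_moves:
  deltas: [0,0,0,0,0,0,0,0,0,0,0,0,0,0,0,0,0,0,0,0,0,0,0,0,0,0,0,0,0,0]
  fingers: 0
  squeeze: 80

```text
clock: 4.0
tcp_pos: [548.0, 211.9, 31.2]
ee_rot: [[-0.659, 0.752, 0.002], [0.752, 0.659, 0.0], [-0.001, 0.001, -1.0]]
ft_force: [0.3, -0.6, -0.1]
grip_width: 25.5
finger_force: 0.0
```

Call:
apply_moves:
  deltas: [0,0,0,0,0,0,0,0,0,0,0,0,0,0,0,0,0,0,0,0,0,0,0,0,0,0,0,0,0,0]

```text
clock: 4.42
tcp_pos: [547.9, 211.9, 31.1]
ee_rot: [[-0.659, 0.752, 0.001], [0.752, 0.659, 0.0], [-0.001, 0.001, -1.0]]
ft_force: [-1.4, -0.4, 6.7]
grip_width: 14.3
finger_force: 79.8
```

Call:
apply_moves:
  deltas: [0,0,-0.05,0,0,0,0,0,-0.12,0,0,0,0,0,-0.2,0,0,0,0,0,-0.28,0,0,0,0,0,-0.3,0,0,0]

```text
clock: 4.83
tcp_pos: [549.9, 212.5, 186.6]
ee_rot: [[-0.659, 0.752, 0.01], [0.752, 0.659, 0.002], [-0.004, 0.009, -1.0]]
ft_force: [2.4, 1.1, -1.2]
grip_width: 14.7
finger_force: 78.9
```

```bash
cat >> h.py <<'E'
HY=12.3; H0=np.array([565.4,-190.0,0.])
def pose(tip,pitch,off=(1.07,0,-31.1),H0=H0,HY=HY,cyaw=0):
    "tip: cover_tongue in housing frame; pitch deg free end up -> tcp, R"
    RH=Ro.from_euler('z',HY,degrees=True).as_matrix()
    RC=RH@Ro.from_euler('zy',[cyaw,0],degrees=True).as_matrix()@Ro.from_euler('y',-pitch,degrees=True).as_matrix()
    org=H0+RH@np.array(tip)+RC@np.array([83,0,0]); tcp=org-RC@np.array(off)
    return tcp,RC@np.diag([-1.,1,-1])
E
python3 - <<'E'
from h import *
p,R=pose([-40,0,130],12);print(p)
row(p,R)
o=bot.get_obs();print(o["tcp_pos"],o["grip_width"],o["finger_force"])
E
```

```text
[ 598.30062167 -182.82650439  177.45459521]
clk 4.8333 row [-0.6584, -0.4483, 0.0174, -0.0169, -0.0287, -0.1691] mm 398.4 deg 62.0
[549.89596572 212.47072478 186.63460633] 14.667349348016678 78.88156414031982
```

Call:
apply_moves:
  deltas: [-0.12,-0.08,0,-0.003,-0.005,-0.03,-0.24,-0.16,0,-0.006,-0.01,-0.06,-0.33,-0.224,0,-0.009,-0.015,-0.085,-0.33,-0.224,0,-0.009,-0.015,-0.085,-0.33,-0.224,0,-0.009,-0.015,-0.085]

```text
clock: 5.25
tcp_pos: [570.9, 13.5, 179.2]
ee_rot: [[-0.947, 0.304, 0.107], [0.305, 0.952, -0.004], [-0.104, 0.029, -0.994]]
ft_force: [0.5, -0.9, -2.8]
grip_width: 15.1
finger_force: 78.8
```

```bash
python3 - <<'E'
from h import *
row(*pose([-40,0,130],12))
E
```

```text
clk 5.25 row [-0.1713, -0.3574, 0.011, -0.0086, -0.0152, -0.083] mm 198.2 deg 30.5
```

Call:
apply_moves:
  deltas: [-0.06,-0.12,0.004,-0.003,-0.005,-0.03,-0.12,-0.24,0.008,-0.006,-0.01,-0.06,-0.1713,-0.3574,0.011,-0.0086,-0.0152,-0.083,-0.1713,-0.3574,0.011,-0.0086,-0.0152,-0.083,-0.1713,-0.3574,0.011,-0.0086,-0.0152,-0.083]

```text
clock: 5.67
tcp_pos: [594.8, -160.3, 177.5]
ee_rot: [[-0.959, -0.198, 0.2], [-0.193, 0.98, 0.043], [-0.205, 0.003, -0.979]]
ft_force: [0.8, -0.5, -2.6]
grip_width: 14.5
finger_force: 78.8
```

```bash
python3 - <<'E'
from h import *
row(*pose([-40,0,130],12))
E
```

```text
clk 5.6667 row [0.002, -0.0455, -0.0005, -0.0001, -0.0005, -0.0025] mm 22.8 deg 0.9
```

Call:
apply_moves:
  deltas: [0,-0.01,0,0,0,-0.001,0,-0.01,0,0,0,-0.001,0,-0.01,0,0,0,-0.001,0,-0.01,0,0,0,-0.001,0,-0.01,0,0,0,-0.001]

```text
clock: 6.08
tcp_pos: [596.4, -162.5, 178.3]
ee_rot: [[-0.959, -0.2, 0.201], [-0.196, 0.98, 0.043], [-0.205, 0.002, -0.979]]
ft_force: [-0.6, 0.4, -2.9]
grip_width: 14.7
finger_force: 79.2
```

```bash
python3 - <<'E'
from h import *
row(*pose([-40,0,130],12))
c=snap("wrist","w3");t=snap("top","t3");s=snap("side","s3")
o=bot.get_obs();print(o["tcp_pos"],o["ee_rot"].round(4),o["qvel"].round(3));np.savez('o3.npz',p=o["tcp_pos"],R=o["ee_rot"])
a=cv2.resize(c["image"][100:340,160:480],None,fx=1.25,fy=1.25)
b=cv2.resize(t["image"][165:265,370:470],(300,300),interpolation=cv2.INTER_CUBIC);d=cv2.resize(s["image"][240:370,290:420],(300,300),interpolation=cv2.INTER_CUBIC)
cv2.imwrite('pics/c3.png',np.vstack([np.pad(a,((0,0),(0,200),(0,0))),np.hstack([b,d])])[:,:,::-1])
E
```

```text
clk 6.0833 row [0.0046, -0.0406, 0.0008, -0.0002, -0.0005, -0.0021] mm 20.5 deg 0.8
[ 596.62958489 -162.93077272  178.7293724 ] [[-0.9588 -0.2003  0.2015]
 [-0.1959  0.9797  0.0422]
 [-0.2058  0.001  -0.9786]] [-0.007  0.    -0.003 -0.    -0.002 -0.004]
```

View pics/c3.png

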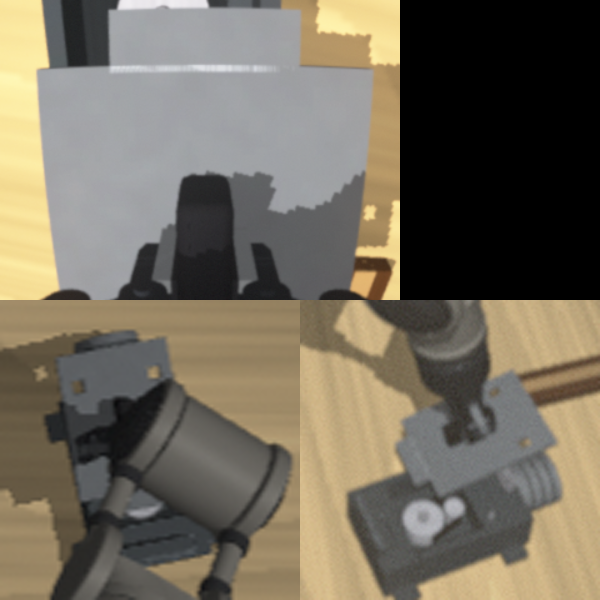

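Composite: top panel (wrist) shows the tongue tip edge between (109,10) and (300,10), plate shoulders at (38,70) and (372,68). The cover sits straight in the fingers. The lower panels show it tilted above the housing, free end up. Next I'll check where it sits in the hand.

```bash
python3 - <<'E'
from h import *
c=pickle.load(open('w3.pkl','rb'));o=np.load('o3.npz');Rt,p=o["R"],o["p"]
R=np.array(c["R"]);cc=Rt.T@(-R.T@c["t"]-p);print("cam in tool",cc)
def tool(u,v,z):
    x,y=(u-c["cx"])/c["fx"],(v-c["cy"])/c["fy"];r=np.hypot(x,y);s=np.sin(r)/r
    d=Rt.T@R.T@np.array([x*s,y*s,np.cos(r)]);return cc+d*(z-cc[2])/d[2]
for x,y in((109,10),(300,10),(38,70),(372,69)): print(tool(160+x/1.25-.4,100+y/1.25-.4,25.1).round(1))
# held cover from top/side depth
a=Rt
for n in("t3","s3"):
    c2=pickle.load(open(n+'.pkl','rb'));P=(cloud(c2)-p)@Rt
    m=(P[...,2]>10)&(P[...,2]<45)&(abs(P[...,1])<65)&(P[...,0]<-30)&(P[...,0]>-95)
    q=P[m];print(n,m.sum(),np.median(q[:,2]),"fit",np.linalg.lstsq(np.c_[q[:,:2],np.ones(len(q))],q[:,2],rcond=None)[0],"x min",np.percentile(q[:,0],1),"y",np.percentile(q[:,1],[1,99]))
E
```

```text
cam in tool [  72.70537801    0.37420683 -119.14440617]
[ 81.  -28.9  25.1]
[81.  30.1 25.1]
[ 63.1 -53.1  25.1]
[63.4 54.6 25.1]
t3 610 24.223794128201003 fit [ 3.43374388e-03 -1.72166872e-04  2.45938253e+01] x min -81.42167208723602 y [-53.74734873  54.71929002]
s3 668 25.029837946164122 fit [-3.10964733e-03 -1.40690440e-03  2.49271425e+01] x min -80.12282130642086 y [-55.52875567  53.10303099]
```

```bash
sed -i 's/off=(1.07,0,-31.1)/off=(1.2,0.3,-31.1)/' h.py; python3 - <<'E'
from h import *
row(*pose([-56,0,90],11.5))
E
```

```text
clk 6.2333 row [0.0526, -0.0407, 0.0746, -0.0003, 0.0011, -0.0021] mm 50.0 deg 0.8
```

Call:
apply_moves:
  deltas: [0.02,-0.04,0.02,0,0.001,-0.002,0.04,-0.0407,0.05,-0.0003,0.0011,-0.0021,0.0526,-0.0407,0.0746,-0.0003,0.0011,-0.0021,0.0526,-0.0407,0.0746,-0.0003,0.0011,-0.0021,0.0526,-0.0407,0.0746,-0.0003,0.0011,-0.0021]

```text
clock: 6.65
tcp_pos: [582.7, -187.1, 136.4]
ee_rot: [[-0.958, -0.212, 0.193], [-0.208, 0.977, 0.043], [-0.198, 0.001, -0.98]]
ft_force: [0.3, 0.3, -3.7]
grip_width: 14.9
finger_force: 79.2
```

```bash
cat >> h.py <<'E'
def tipnow(off=(1.2,0.3,-31.1)):
    o=bot.get_obs();RH=Ro.from_euler('z',HY,degrees=True).as_matrix();RC=o["ee_rot"]@np.diag([-1.,1,-1]);org=o["tcp_pos"]+RC@np.array(off)
    f=lambda x:(RH.T@(org+RC@np.array([x,0,0])-H0)).round(1)
    print("tip",f(-83),"end",f(80),"euler zyx",Ro.from_matrix(RH.T@RC).as_euler('zyx',degrees=True).round(2),"F",(RH.T@o["ft_force"]).round(1),"grip",round(o["grip_width"],1),"clk",round(o["clock"],2))
E
python3 - <<'E'
from h import *
tipnow();row(*pose([-58,0,62.5],11.5))
E
```

```text
tip [-56.5  -0.5  89.7] end [103.3  -0.7 122. ] euler zyx [ -0.06 -11.43   0.05] F [ 0.4  0.2 -3.7] grip 14.9 clk 6.65
clk 6.65 row [0.0138, 0.0011, 0.0526, 0.0001, -0.0002, -0.0002] mm 27.2 deg 0.1
```

Call:
apply_moves:
  deltas: [0.005,0.001,0.018,0,0,0,0.009,0.001,0.036,0,0,0,0.0138,0.0011,0.0526,0,0,0,0.0138,0.0011,0.0526,0,0,0,0.0138,0.0011,0.0526,0,0,0]

```text
clock: 7.07
tcp_pos: [580.9, -187.2, 108.8]
ee_rot: [[-0.958, -0.212, 0.193], [-0.208, 0.977, 0.043], [-0.198, 0.001, -0.98]]
ft_force: [0.3, -0.2, -3.0]
grip_width: 14.6
finger_force: 79.2
```

```bash
python3 - <<'E'
from h import *
tipnow();row(*pose([-81,0,62.2],11.2))
s=snap("side","s4");t=snap("top","t4")
d=cv2.resize(s["image"][240:380,290:430],(500,500),interpolation=cv2.INTER_CUBIC)
cv2.imwrite('pics/c4.png',d[:,:,::-1])
E
```

```text
tip [-58.2  -0.1  62.1] end [101.5  -0.3  94.4] euler zyx [ -0.06 -11.42   0.05] F [ 0.2 -0.2 -3. ] grip 14.6 clk 7.07
clk 7.0667 row [0.0443, 0.0004, -0.0086, 0.0001, 0.0006, -0.0002] mm 22.6 deg 0.2
```

View pics/c4.png

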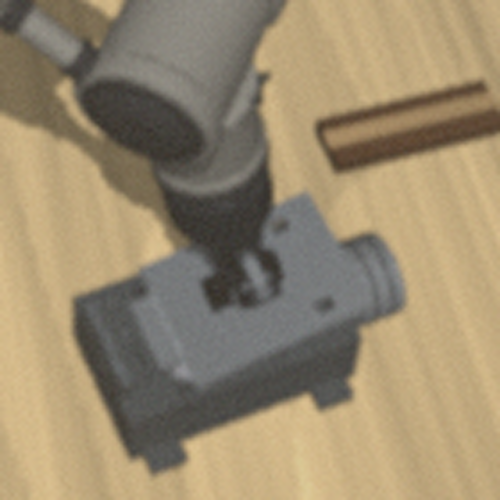

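The side crop shows the cover tilted over the housing with its tongue just ahead of the lip, centred, and no contact force. I'll slide it in.

Call:
apply_moves:
  deltas: [0.011,0,-0.0022,0,0,0,0.022,0.0002,-0.0044,0,0,0,0.033,0.0003,-0.0066,0,0.0003,0,0.0443,0.0004,-0.0086,0,0.0006,0,0.0443,0.0004,-0.0086,0,0.0006,0]

```text
clock: 7.58
tcp_pos: [557.9, -192.3, 109.4]
ee_rot: [[-0.959, -0.211, 0.19], [-0.207, 0.977, 0.042], [-0.195, 0.0, -0.981]]
ft_force: [0.0, -0.1, -3.0]
grip_width: 14.5
finger_force: 79.3
```

```bash
python3 - <<'E'
from h import *
tipnow();row(*pose([-82.5,0,61.2],6))
E
```

```text
tip [-82.   -0.2  63. ] end [77.9 -0.5 94.7] euler zyx [-1.000e-01 -1.122e+01  1.000e-02] F [-0.  -0.1 -3. ] grip 14.5 clk 7.58
clk 7.5833 row [-0.0033, 0.0007, 0.0184, 0.0, 0.0145, -0.0003] mm 9.4 deg 5.2
```

Call:
apply_moves:
  deltas: [-0.0007,0.0001,0.0046,0,0.0036,0,-0.0015,0.0003,0.0092,0,0.0072,-0.0001,-0.0025,0.0005,0.0138,0,0.0108,-0.0002,-0.0033,0.0007,0.0184,0,0.0145,-0.0003,-0.0033,0.0007,0.0184,0,0.0145,-0.0003]

```text
clock: 8.0
tcp_pos: [562.7, -191.1, 100.5]
ee_rot: [[-0.971, -0.214, 0.101], [-0.213, 0.977, 0.022], [-0.104, -0.001, -0.995]]
ft_force: [-3.9, -1.7, -0.7]
grip_width: 14.7
finger_force: 79.7
```

```bash
python3 - <<'E'
from h import *
tipnow();row(*pose([-82.8,0,60.5],2.5))
E
```

```text
tip [-81.   -0.3  61.1] end [81.1 -0.1 78. ] euler zyx [ 0.08 -5.95 -0.03] F [-4.2 -0.8 -0.7] grip 14.7 clk 8.0
clk 8.0 row [0.0003, 0.0003, 0.0108, -0.0001, 0.0096, 0.0002] mm 5.4 deg 3.5
```

Call:
apply_moves:
  deltas: [0,0,0.0027,0,0.0024,0,0.0001,0.0001,0.0054,0,0.0048,0,0.0002,0.0002,0.0081,0,0.0072,0.0001,0.0003,0.0003,0.0108,0,0.0096,0.0002,0.0003,0.0003,0.0108,0,0.0096,0.0002]

```text
clock: 8.42
tcp_pos: [562.5, -190.8, 94.8]
ee_rot: [[-0.976, -0.213, 0.042], [-0.213, 0.977, 0.009], [-0.043, 0.0, -0.999]]
ft_force: [-4.8, -2.6, -0.5]
grip_width: 14.4
finger_force: 79.7
```

```bash
python3 - <<'E'
from h import *
tipnow();row(*pose([-82.8,0,60],0))
E
```

```text
tip [-83.3   0.2  60.2] end [79.5  0.1 67.2] euler zyx [-0.01 -2.46  0.01] F [-5.3 -1.6 -0.5] grip 14.4 clk 8.42
clk 8.4167 row [-0.0036, -0.0003, 0.0075, 0.0, 0.0068, -0.0] mm 4.2 deg 2.5
```

Call:
apply_moves:
  deltas: [-0.001,0,0.002,0,0.002,0,-0.002,0,0.004,0,0.004,0,-0.003,0,0.006,0,0.006,0,-0.0036,0,0.0085,0,0.0078,0,-0.0036,0,0.0095,0,0.0085,0]

```text
clock: 8.83
tcp_pos: [565.2, -190.1, 91.0]
ee_rot: [[-0.977, -0.213, -0.008], [-0.213, 0.977, -0.002], [0.008, -0.0, -1.0]]
ft_force: [-6.4, 1.4, 7.9]
grip_width: 14.5
finger_force: 80.8
```

```bash
python3 - <<'E'
from h import *
tipnow();row(*pose([-82.8,0,59.5],-1))
E
```

```text
tip [-82.2   0.2  60.6] end [80.8  0.2 59.3] euler zyx [-0.01  0.48 -0.02] F [-6.   2.8  7.9] grip 14.5 clk 8.83
clk 8.8333 row [0.0005, -0.0004, 0.0038, -0.0, 0.0014, -0.0] mm 1.9 deg 0.5
```

Call:
apply_moves:
  deltas: [0,0,0.0015,0,0.0005,0,0,0,0.003,0,0.001,0,0,0,0.004,0,0.0014,0,0,0,0.005,0,0.0016,0,0,0,0.005,0,0.0016,0]

```text
clock: 9.25
tcp_pos: [565.3, -190.2, 91.0]
ee_rot: [[-0.977, -0.213, -0.016], [-0.213, 0.977, -0.005], [0.017, -0.001, -1.0]]
ft_force: [-10.6, 3.2, 18.9]
grip_width: 15.0
finger_force: 82.6
```

```bash
python3 - <<'E'
from h import *
tipnow()
s=snap("side","s5");t=snap("top","t5")
d=cv2.resize(s["image"][270:370,300:420],(720,600),interpolation=cv2.INTER_CUBIC)
cv2.imwrite('pics/c5.png',d[:,:,::-1])
for c in(t,s):
    P=(cloud(c)-H0)@Ro.from_euler('z',HY,degrees=True).as_matrix();b,z=P[...,:2],P[...,2]
    for x0,x1 in((-60,-40),(25,40),(55,68)):
        m=(b[...,0]>x0)&(b[...,0]<x1)&(abs(b[...,1])<50)&(abs(z-66)<25);print(x0,m.sum(),np.median(z[m]) if m.any() else None)
E
```

```text
tip [-82.4   0.2  61.2] end [80.6  0.1 58.5] euler zyx [-0.02  0.95 -0.07] F [-9.6  5.4 18.9] grip 15.0 clk 9.25
-60 76 67.47105207979116
25 41 67.1955891651877
55 50 66.51433412008062
-60 244 65.9085756936787
25 62 65.9431354894783
55 137 65.8933670045557
```

View pics/c5.png

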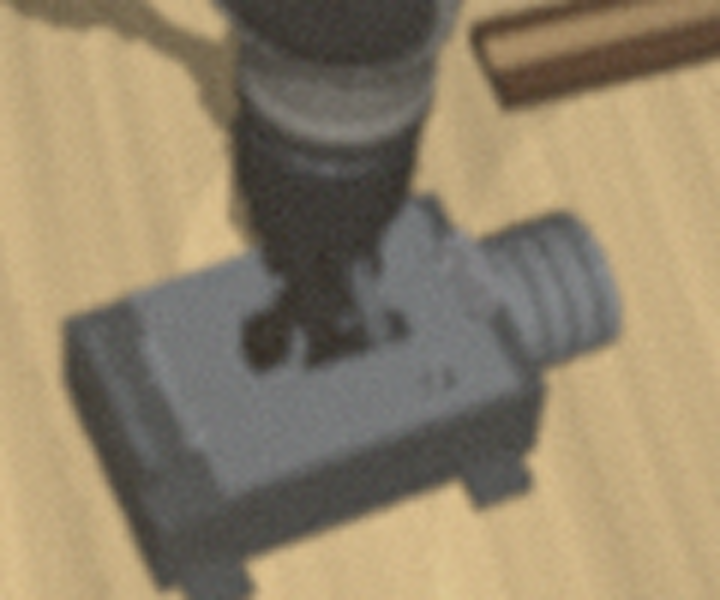

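The side crop shows the plate flat on the rim, with its tongue end at the lip, a pin through the hole at (437,380), and the catch bar at (470,270). Plate top is 66 mm throughout, as it should be. I'll let go.

Call:
apply_moves:
  deltas: [0,0,-0.004,0,-0.0016,0,0,0,-0.004,0,-0.0024,0,0,0,-0.004,0,-0.0024,0,0,0,-0.004,0,-0.0024,0,0,0,-0.004,0,-0.0024,0]

```text
clock: 9.77
tcp_pos: [565.8, -190.3, 91.0]
ee_rot: [[-0.977, -0.213, -0.001], [-0.213, 0.977, -0.001], [0.001, -0.001, -1.0]]
ft_force: [-0.7, 2.8, 7.2]
grip_width: 14.9
finger_force: 80.9
```

Call:
apply_moves:
  deltas: [0,0,0,0,0,0,0,0,0,0,0,0,0,0,0,0,0,0,0,0,0,0,0,0,0,0,0,0,0,0]
  fingers: 0.7

```text
clock: 10.18
tcp_pos: [564.8, -190.3, 89.8]
ee_rot: [[-0.977, -0.212, -0.003], [-0.212, 0.977, -0.001], [0.003, 0.0, -1.0]]
ft_force: [-0.4, -0.7, 0.2]
grip_width: 59.7
finger_force: 0.0
```

Call:
apply_moves:
  deltas: [0,0,-0.02,0,0,0,0,0,-0.08,0,0,0,0,0,-0.16,0,0,0,0,0,-0.24,0,0,0,0,0,-0.32,0,0,0]

```text
clock: 10.6
tcp_pos: [564.9, -190.0, 252.6]
ee_rot: [[-0.977, -0.212, -0.003], [-0.212, 0.977, -0.001], [0.003, -0.0, -1.0]]
ft_force: [0.8, -0.9, -0.1]
grip_width: 59.8
finger_force: 0.0
```

Call:
apply_moves:
  deltas: [0.02,0,0,0,0,0,0.02,0,0,0,0,0,0.02,0,0,0,0,0,0.02,0,0,0,0,0,0.02,0,0,0,0,0]

```text
clock: 11.02
tcp_pos: [555.2, -192.0, 248.7]
ee_rot: [[-0.977, -0.213, -0.006], [-0.213, 0.977, 0.001], [0.005, 0.002, -1.0]]
ft_force: [-0.2, 0.2, -0.4]
grip_width: 59.8
finger_force: 0.0
```

```bash
python3 - <<'E'
from h import *
c=snap("wrist","w6");s=snap("side","s6");print(bot.get_obs()["tcp_pos"])
cv2.imwrite('pics/w6.png',cv2.resize(c["image"][60:360,180:470],None,fx=2,fy=2,interpolation=cv2.INTER_CUBIC)[:,:,::-1])
P=(cloud(s)-H0)@Ro.from_euler('z',HY,degrees=True).as_matrix();x,y,z=P[...,0],P[...,1],P[...,2]
for x0,x1 in((-60,-40),(20,40),(60,72),(74,80),(80,88)):
    m=(x>x0)&(x<x1)&(abs(y)<(50 if x1<73 else 16))&(abs(z-66)<25);print(x0,m.sum(),np.percentile(z[m],[10,50,90]))
E
```

```text
[ 555.35951926 -192.09964948  248.89103193]
-60 241 [63.68639435 66.26946915 68.6271343 ]
20 183 [63.02671539 65.95297655 69.95310131]
60 135 [63.99824291 65.91632804 68.71275513]
74 43 [66.13387606 73.62053549 80.0294644 ]
80 28 [80.11409713 81.96121338 85.19738761]
```

View pics/w6.png

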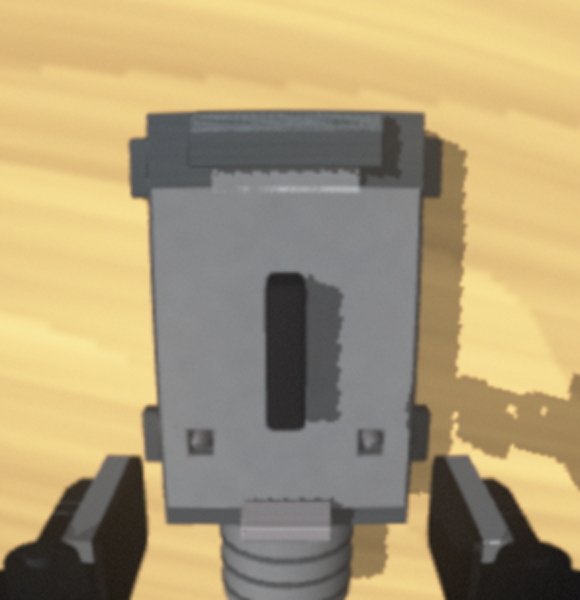

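The wrist crop shows the tongue under the lip (285,180) and both pins centred in the holes at (200,441) and (370,441). The catch nose at y≈500 overlaps the plate end at y≈508, so it has sprung over it. The plate is flat at 66 mm and the gripper is clear.

```bash
python3 -c "
from bench import bot
print(bot.hand_in())"
```

```text
the job is handed in; nothing more can be done
None
```

The cover is back on the housing and I've handed the job in: tongue under the lip, both pins through the holes, catch sprung over the free end, gripper clear; it took about 11 s of the 61 s, and no verdict came back.

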